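Set the reader carriage and present the loaded cartridge

TASK

Wind the handwheel clockwise (seen from above) until the reader carriage is up against its red stop, and leave it there. Then lift the two look-alike cartridges well clear of the rubber mat in turn to feel which is heavier: first the blue-capped one, which you stand back on the mat, then the white-capped one; leave the other things on the bench where they are. Finish with the lighter cartridge standing free and upright on the mat, while you are still holding the heavier one upright and still in the gripper, a few centimetres above the middle of the yellow disc on the carriage and touching nothing else.

Things in the scene. Friction and masses are not known exactly. Their poses are not given: they have to be found in the camera images.
- station: fixed reader station: white base plate 170 x 280 mm, 18 mm thick, with rails along its y axis, a grey gearbox carrying the handwheel at its +y end and a red stop block at its -y end. Origin: on the bench under the rails, 40 mm to -y of the base plate's centre; z up, x towards the reader head, y from the stop to the wheel
- wheel (a joint): angle of the horizontal black handwheel (108 mm diameter, vertical axis), rad; grows clockwise seen from above, from 0 to 9.0, where the carriage meets its stop and the wheel turns no further. Turns with about 2 N at the crank knob and stays where it is left
- slide (a joint): travel of the carriage along the station's -y, m; geared to the wheel at 8 mm per rad; 0.072 is hard against the red stop (as wheel 9.0), smaller is short of it; starts 50 to 72 mm short
- wheel_center (a point): point on the handwheel's vertical axis, at the height of the middle of the crank knob. The wheel's top face lies 22 mm below it
- crank_knob (a point): middle of the upright red crank knob on the wheel: 18 mm diameter, 40 mm tall, 40 mm from the wheel's axis; it spins freely on its pin, so it can be gripped from above and carried round in a circle without turning the gripper. The wheel's top face lies 22 mm below this point
- target (a point): centre of the top face of the yellow disc (60 mm diameter) on the carriage, z up; travels with the carriage. The white reader head, 56 mm wide, stands on the carriage to the station's +x: its lens begins 54 mm from the disc's centre, its top is 62 mm above the disc
- mat: fixed black rubber mat 150 x 250 mm, 3 mm thick, on which both cartridges stand, about 140 mm apart; origin under its centre (top face 3 mm above the origin), long side along its y
- cart_blue: loose steel cartridge, blue cap and band, standing on the mat: body 57 mm diameter, 58 mm high; above it on the axis a solid blue grip 26 mm diameter, 58 to 98 mm up (grasp from above, about 80 mm up). Origin: centre of the underside, z up. Hidden contents with a little play: one of the two cartridges, either one, weighs 0.5 to 0.7 kg, the other 0.17 to 0.23 kg
- cart_white: loose steel cartridge, white cap and band, standing on the mat: body 57 mm diameter, 58 mm high; above it on the axis a solid white grip 26 mm diameter, 58 to 98 mm up (grasp from above, about 80 mm up). Origin: centre of the underside, z up. Hidden contents with a little play: one of the two cartridges, either one, weighs 0.5 to 0.7 kg, the other 0.17 to 0.23 kg
- vial_rack: loose white rack block 65 x 150 mm, 52 mm high, holding ten small amber vials; origin under its centre. Bystander, leave alone
- bottle: loose amber bottle, 54 mm diameter, 115 mm high, blue cap; origin under its centre. Bystander, leave alone
- beaker: loose open white beaker, 60 mm across the rim, 75 mm high; origin under its centre. Bystander, leave alone
- wrench: loose steel wrench 130 mm long, lying flat. Bystander, leave alone
- tip_box: loose blue closed box 80 x 120 mm, 55 mm high; origin under its centre. Bystander, leave alone
- mouse: loose black computer mouse 100 x 58 mm, 33 mm high, on a grey pad; origin under its centre. Bystander, leave alone
There are look-alikes about, which are no part of the job. What is shaped like the cart_blue but green, pink or turquoise is not meant.

How it is judged:
By the outcome, as a careful person would: the job done as asked, in the order asked, and still so for the second after the job is handed in, while the arm keeps its last pose, push and grip.
It also fails if it takes over 72 s, if anything falls off the work surface, if the arm or the gripper's body presses on something with over 40 N, if the wrist force passes 120 N, or if a joint passes its speed limit or range.

ROBOT

A 7-joint arm with a two-finger parallel gripper is mounted at the origin on the work surface. World frame = base frame: x ahead of the robot, y to its left, z up, the work surface at z = 0. Lengths are in m, angles in rad, forces in N, time in s.
With the tool pointing down it reaches from about 0.35 to 0.775 m from the base axis. Payload 3.1 kg.
Tool frame: the origin (TCP) lies on the centre line of the jaws, within the pads' length; the fingertips stand env.tips_ahead ahead of it and the grasp point (between the pads) lies 8 mm behind it (env.tips_ahead is the distance from the TCP to the fingertips, in m); z points along the fingers, x is the direction in which the jaws open and shut, and the axes are right-handed (so a half turn about z gives the same grasp; the last joint's range is limited). The gripper opens to 85 mm and grips with 20 to 120 N. Pads are 22 mm wide; open, the fingers measure 114 mm over their backs; the gripper's body (76 mm by 85 mm) begins 54 mm behind the grasp point. The pads swing forward as they close: fully open they stand 13 mm farther back than shut.
Start: joints at [1.217, 0.311, 0.014, 1.512, -0.004, 1.319, -0.027], TCP at [0.169, -0.523, 0.242] pointing down, gripper open.
Joint ranges: [-2.7, 2.7], [-0.3, 1.91], [-1.27, 1.3], [0.12, 2.57], [-1.44, 4.58], [0.2, 2.03], [-3.05, 3.05]. Speed limits (rad/s): [2.79, 2.79, 3.14, 3.14, 3.14, 3.14, 3.14].

INTERFACE

Orientations are given as a unit quaternion [w, x, y, z].
In Python, from plant import sensors, vision, workorder, env gives the robot as it stands.
- The arm moves only by the shell command python3 -m handwheel 'ROWS'. ROWS is JSON, a list of rows, each an object of numbers: "claw": the finger opening in mm, from 0 to 85.4; "tx", "ty", "tz": the shift along the tool's x, y, z in mm; "turn": the turn about the tool's z in degrees. A call has exactly 5 rows; each row shifts and turns the commanded pose from where the row before left it, along the tool's axes as they then stand; what a row does not reach is not made up. A row lasts 1/10 s, in which the tool goes at most 50 mm and 8.59 degrees, less where a joint would pass 70% of its speed; a pose out of reach is approached as far as the arm can. A call with a gripper value outside its range is refused whole. The fingers move at their own pace and stop on an object; the grip force is fixed at half the most. Time passes only in rows, so rows that do not move let the fingers close, or fill a call up. It gives the time, the measured TCP pose, the force and the opening at its end, in the units of the state.
- sensors.sense(): the state, without advancing time (a new reading comes with each control period).
- vision.capture(name): name is "scene" or "top" or "wrist"; returns a dict with "image" (480x640x3 uint8, red, green, blue), "range_z" (480x640 float32, m along the optical axis (not along the pixel's ray), 0 where there is no reading), "mtx" (3x3 intrinsics, pixels), "dist_coeffs" ([k1, k2, p1, p2, k3] as OpenCV has them; the pictures are not rectified), "R" (3x3) and "t" (3): a world point X has camera coordinates R X + t. Camera axes: x right, y down, z forward; pixel columns grow to the right and rows downward; lengths in m; the calibration is good to about 2 mm. A picture is of the moment at which its call begins.
- workorder.sign_off(): hands the job in, once; it reports no verdict.
Trained networks look in a picture, given as the dict that the camera call returned (one of the last four; its "shot" number tells which), for a name from the list of things; names that differ only in an ending like _2 or _b are one class to them, and where a whole thing is asked for, a point or a joint stands for the part that bears it (a point fixed in the world has none). Each returns a list of dicts, best first, with "confidence" (0 to 1); they miss things now and then, are a little off and sometimes report something else, mostly with a low value. They report only what shows in the picture. A call takes as long as a camera call. They do not tell look-alikes from the thing itself.
- vision.boxes_of(picture, name): "location" ([row, column] in pixels, amid what is visible of it).
- vision.masks_of(picture, name): "mask" (480x640 bool, what is visible of it) and "location" ([row, column] in pixels, amid what is visible of it).
- vision.landmark_of(picture, name): "location" ([row, column] in pixels: a listed point, or the origin of a listed thing).
The state is a dict: "time": time; "joints": joint angles; "qvel": joint speeds; "joint_efforts": joint torques, N m; "position": TCP position; "orientation": TCP orientation; "ft_force": force on the tool from outside, world axes, zero at the start; "torque": the same for the moment, N m; "gripper_width": opening from 0.0 (shut) to 1.0 (fully open).
Only numpy, scipy, OpenCV 4.12 (cv2) and the standard library are available. Lean on these libraries where they do the work, as an engineer would, in place of code of your own. Each camera call takes 0.05 s, during which the arm holds its last target. There are 200 camera calls.

## Working session

There is one attempt and no reset: what is moved stays moved. The work goes in short steps, Python scripts to look and compute and a shell command to move; the robot and the scene stay as the last step left them, time stands still between calls to the robot, and variables do not carry over. Pictures are saved under pics/ and viewed, about 8 in all and at most 12, crops included, and the job is handed in when it is done.

```bash
mkdir -p pics; ls; cat > h.py <<'E'
import numpy as np,cv2
from plant import sensors,vision,workorder,env
def shot(cam,fn=None):
    p=vision.capture(cam)
    if fn: cv2.imwrite('pics/'+fn,p['image'][:,:,::-1])
    return p
def ray(p,rc):
    u=cv2.undistortPoints(np.array([[[rc[1],rc[0]]]],float),p['mtx'],p['dist_coeffs'])[0,0]
    R=np.array(p['R']);t=np.array(p['t'])
    return -R.T@t, R.T@np.array([u[0],u[1],1.])
def atz(p,rc,z):
    c,d=ray(p,rc); return c+d*(z-c[2])/d[2]
def atdepth(p,rc):
    r,c=int(round(rc[0])),int(round(rc[1])); c0,d=ray(p,rc); return c0+d*p['range_z'][r,c]
def proj(p,X):
    rv=cv2.Rodrigues(np.array(p['R'],float))[0]
    q=cv2.projectPoints(np.array([X],float),rv,np.array(p['t'],float),p['mtx'],np.array(p['dist_coeffs'],float))[0][0,0]
    return q[::-1]
E
python3 - <<'E'
from h import *
np.set_printoptions(precision=3,suppress=True)
print(sensors.sense(),env.tips_ahead)
for cam in('scene','top'):
    p=shot(cam,cam+'0.png')
    print(cam,-np.array(p['R']).T@p['t'])
    for n in['wheel_center','crank_knob','target','mat','cart_blue','cart_white','station','bottle','beaker','vial_rack','tip_box']:
        for d in vision.landmark_of(p,n)[:3]:
            print(n,round(d['confidence'],2),np.array(d['location']),atz(p,d['location'],0),atdepth(p,d['location']))
E
```

```text
pics
{'time': 0.0, 'joints': array([ 1.217,  0.312,  0.014,  1.513, -0.004,  1.319, -0.027]), 'qvel': array([ 0.   ,  0.002,  0.   ,  0.001,  0.   , -0.001,  0.001]), 'joint_efforts': array([ -0.   , -37.992,   0.146, -23.059,   0.012,   0.014,   0.   ]), 'position': array([ 0.169, -0.523,  0.241]), 'orientation': array([-0.001,  0.808, -0.589, -0.001]), 'ft_force': array([-0.245, -0.407,  0.18 ]), 'torque': array([ 0.063, -0.007, -0.012]), 'gripper_width': 1.0008840386132956} 0.011
scene [ 1.423 -0.543  1.03 ]
wheel_center 0.85 [194.9 386.7] [0.434 0.369 0.   ] [0.51  0.299 0.078]
crank_knob 0.84 [195.5 375.8] [0.415 0.332 0.   ] [0.511 0.248 0.098]
target 0.96 [210.6 353.4] [0.441 0.208 0.   ] [0.497 0.165 0.058]
target 0.44 [307.4 306. ] [ 0.727 -0.167  0.   ] [ 0.747 -0.178  0.029]
mat 0.96 [284.2 256.5] [ 0.567 -0.251  0.   ] [ 0.567 -0.251 -0.   ]
cart_blue 0.8 [258.8 211.1] [ 0.386 -0.329  0.   ] [ 0.416 -0.335  0.03 ]
cart_blue 0.79 [341.1 203.9] [ 0.674 -0.466  0.   ] [ 0.71 -0.47  0.05]
cart_blue 0.77 [299.1 239.2] [ 0.591 -0.321  0.   ] [ 0.618 -0.328  0.033]
cart_white 0.
[... 920 characters left out ...]
77]
cart_blue 0.88 [198.1 490.2] [ 0.683 -0.46   0.   ] [ 0.671 -0.445  0.058]
cart_blue 0.87 [310.2 382.2] [ 0.388 -0.18   0.   ] [ 0.385 -0.172  0.099]
cart_white 0.57 [263.  386.8] [ 0.509 -0.191  0.   ] [ 0.502 -0.186  0.063]
bottle 0.75 [179.5 300.5] [0.724 0.036 0.   ] [0.702 0.03  0.092]
bottle 0.56 [256.7 204.8] [0.516 0.278 0.   ] [0.503 0.252 0.121]
bottle 0.29 [263.  242.7] [0.502 0.179 0.   ] [0.496 0.17  0.058]
beaker 0.97 [174.7 229. ] [0.734 0.224 0.   ] [0.733 0.223 0.006]
beaker 0.21 [230.2 130.5] [0.582 0.476 0.   ] [0.581 0.474 0.007]
vial_rack 0.84 [176.7 375. ] [ 0.735 -0.159  0.   ] [ 0.728 -0.157  0.027]
tip_box 0.7 [325.4 131.3] [0.336 0.459 0.   ] [0.336 0.442 0.054]
```

View pics/scene0.png

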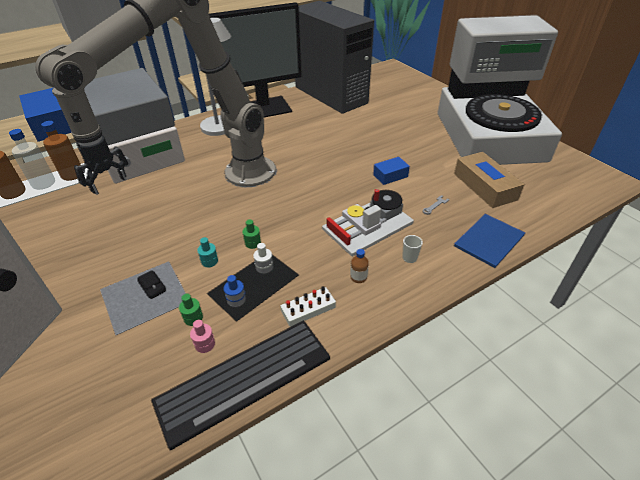

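View pics/top0.png

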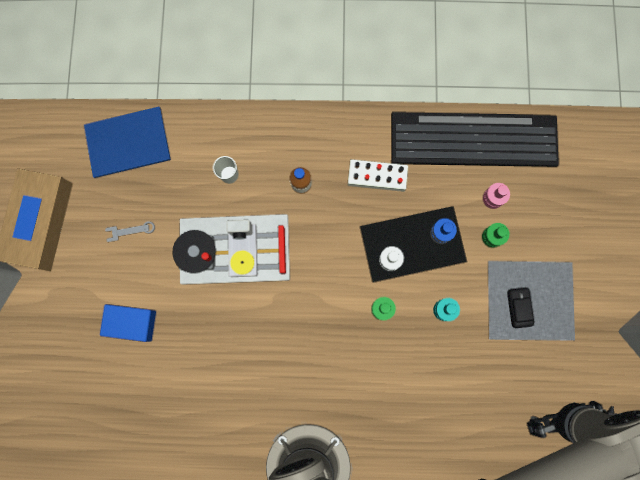

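The scene view shows the station at about (365,225) and the mat at (253,288), with blue at (234,290) and white at (263,258). In the top view the wheel is at (194,252), the knob at (205,256), the disc at (242,262), and the caps at blue (445,231) and white (392,258). The green, teal and pink bottles are look-alikes. Next I'll measure the positions.

```bash
python3 - <<'E'
from h import *
np.set_printoptions(precision=4,suppress=True)
p=shot('top');im=p['image'];hsv=cv2.cvtColor(im,cv2.COLOR_RGB2HSV);H,S,V=hsv[...,0].astype(int),hsv[...,1].astype(int),hsv[...,2].astype(int)
def roi(r0,r1,c0,c1):
    m=np.zeros(H.shape,bool);m[r0:r1,c0:c1]=1;return m
def pts(m):
    rs,cs=np.where(m);return np.array([atdepth(p,(r,c)) for r,c in zip(rs,cs) if p['range_z'][r,c]>0])
def rep(n,m,top=None):
    X=pts(m);zt=np.percentile(X[:,2],90)if top is None else top
    T=X[abs(X[:,2]-zt)<.006];print(n,len(X),'zpct',np.percentile(X[:,2],[5,50,95]),'topc',T.mean(0),'mid',(T.min(0)+T.max(0))/2,len(T))
red=((H<8)|(H>172))&(S>120)
rep('knob',red&roi(235,275,170,218))
rep('stop',red&roi(215,285,270,295))
rep('disc',(abs(H-28)<8)&(S>120)&(V>150)&roi(245,285,225,262))
rep('wheel',(V<70)&roi(220,285,165,220))
rep('blue',(abs(H-112)<12)&(S>120)&roi(210,250,425,465))
rep('white',(S<40)&(V>150)&roi(235,280,370,410))
E
```

```text
knob 73 zpct [0.0745 0.1148 0.1223] topc [0.5054 0.2521 0.1188] mid [0.5048 0.2522 0.1199] 38
stop 292 zpct [0.0326 0.0569 0.0634] topc [0.5329 0.0761 0.0599] mid [0.5327 0.0761 0.0622] 164
disc 441 zpct [0.0504 0.0581 0.0635] topc [0.4979 0.1709 0.0599] mid [0.4983 0.1718 0.0612] 292
wheel 1235 zpct [0.0709 0.0762 0.0816] topc [0.5211 0.2904 0.0777] mid [0.5215 0.2898 0.0796] 877
blue 466 zpct [0.0047 0.0617 0.1025] topc [ 0.5874 -0.3283  0.1008] mid [ 0.5882 -0.328   0.101 ] 87
white 415 zpct [0.055  0.0619 0.1035] topc [ 0.5152 -0.1967  0.1013] mid [ 0.5149 -0.1966  0.1011] 84
```

```bash
python3 -m handwheel '[{"tx":0,"ty":0,"tz":-20,"turn":8.5,"claw":85},{"tz":-20,"turn":8.5},{"turn":0.8,"tz":0},{"tz":0},{"tz":0}]'
```

```text
invalid input at $[1]: expected keys claw, tx, ty, tz, turn
```

```bash
python3 -m handwheel '[{"tx":0,"ty":0,"tz":-20,"turn":8.5,"claw":60},{"tx":0,"ty":0,"tz":-20,"turn":8.5,"claw":60},{"tx":0,"ty":0,"tz":0,"turn":0.8,"claw":60},{"tx":-28,"ty":-35,"tz":0,"turn":0,"claw":60},{"tx":-28,"ty":-35,"tz":0,"turn":0,"claw":60}]'
python3 -m handwheel '[{"tx":-28,"ty":-35,"tz":0,"turn":0,"claw":60},{"tx":-28,"ty":-35,"tz":0,"turn":0,"claw":60},{"tx":-28,"ty":-35,"tz":0,"turn":0,"claw":60},{"tx":-28,"ty":-35,"tz":0,"turn":0,"claw":60},{"tx":-28,"ty":-35,"tz":0,"turn":0,"claw":60}]'
```

```text
time: 1.75
position: [0.238, -0.4674, 0.2815]
orientation: [-0.0, -0.707, 0.708, 0.0]
ft_force: [1.2, 0.0, 0.7]
gripper_width: 0.701
time: 2.25
position: [0.4144, -0.3257, 0.2815]
orientation: [0.0, 0.708, -0.706, -0.0]
ft_force: [0.0, -1.4, 0.9]
gripper_width: 0.702
```

```bash

python3 -m handwheel '[{"tx":-44,"ty":-7,"tz":0,"turn":0,"claw":60},{"tx":-44,"ty":-7,"tz":0,"turn":0,"claw":60},{"tx":-44,"ty":-7,"tz":0,"turn":0,"claw":60},{"tx":-44,"ty":-7,"tz":0,"turn":0,"claw":60},{"tx":-44,"ty":-7,"tz":0,"turn":0,"claw":60}]'
python3 -m handwheel '[{"tx":-44,"ty":-7,"tz":0,"turn":0,"claw":60},{"tx":-44,"ty":-7,"tz":0,"turn":0,"claw":60},{"tx":-44,"ty":-7,"tz":0,"turn":0,"claw":60},{"tx":-44,"ty":-7,"tz":0,"turn":0,"claw":60},{"tx":-44,"ty":-7,"tz":0,"turn":0,"claw":60}]'
python3 -m handwheel '[{"tx":-44,"ty":-7,"tz":10,"turn":0,"claw":50},{"tx":-44,"ty":-7,"tz":20,"turn":0,"claw":50},{"tx":-44,"ty":-6,"tz":20,"turn":0,"claw":50},{"tx":0,"ty":0,"tz":10,"turn":0,"claw":50},{"tx":0,"ty":0,"tz":0,"turn":0,"claw":50}]'
python3 - <<'E'
from h import *
np.set_printoptions(precision=4,suppress=True)
p=shot('wrist','w1.png');print(sensors.sense()['position'])
for n in('crank_knob','wheel_center','target'):
    for d in vision.landmark_of(p,n)[:2]:print(n,d['confidence'],d['location'],atz(p,d['location'],.0985),atz(p,d['location'],.06))
E
```

```text
time: 2.75
position: [0.4479, -0.1053, 0.2816]
orientation: [0.0, 0.708, -0.706, -0.0]
ft_force: [1.7, -0.5, 0.8]
gripper_width: 0.703
time: 3.25
position: [0.4827, 0.1144, 0.2816]
orientation: [0.0, 0.708, -0.706, -0.0]
ft_force: [-0.4, -0.8, 0.2]
gripper_width: 0.698
time: 3.75
position: [0.5008, 0.2453, 0.2193]
orientation: [0.003, 0.709, -0.705, -0.001]
ft_force: [-0.4, -0.7, -0.1]
gripper_width: 0.587
[0.5022 0.2439 0.2208]
crank_knob 0.75 [224.9, 306.7] [0.5079 0.2544 0.0985] [0.497  0.2556 0.06  ]
wheel_center 0.96 [203.1, 250.5] [0.5225 0.2912 0.0985] [0.5139 0.298  0.06  ]
wheel_center 0.25 [348.5, 110.5] [0.4115 0.401  0.0985] [0.3859 0.4245 0.06  ]
target 0.65 [223.1, 413.9] [0.5095 0.1829 0.0985] [0.4988 0.1732 0.06  ]
```

View pics/w1.png

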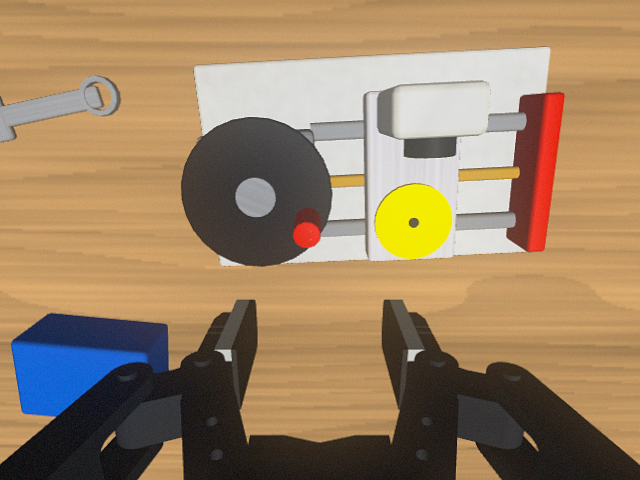

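The wrist view shows the knob at (306,235), the wheel hub at (255,197), the disc at (414,222), and the stop at right. The measured knob-to-axis distance is 39.9 mm, which agrees with the 40 mm given. I'll descend and grip.

```bash

python3 -m handwheel '[{"tx":-5,"ty":-3,"tz":25,"turn":0,"claw":50},{"tx":-5,"ty":-3,"tz":30,"turn":0,"claw":50},{"tx":0,"ty":0,"tz":30,"turn":0,"claw":50},{"tx":0,"ty":0,"tz":25,"turn":0,"claw":50},{"tx":0,"ty":0,"tz":13,"turn":0,"claw":50}]'
python3 -m handwheel '[{"tx":0,"ty":0,"tz":0,"turn":0,"claw":30},{"tx":0,"ty":0,"tz":0,"turn":0,"claw":10},{"tx":0,"ty":0,"tz":0,"turn":0,"claw":10},{"tx":0,"ty":0,"tz":0,"turn":0,"claw":10},{"tx":0,"ty":0,"tz":0,"turn":0,"claw":10}]'
```

```text
time: 4.45
position: [0.5087, 0.2527, 0.0979]
orientation: [-0.001, -0.707, 0.707, -0.0]
ft_force: [-0.2, -0.8, -0.3]
gripper_width: 0.585
time: 4.95
position: [0.5099, 0.254, 0.101]
orientation: [-0.0, 0.707, -0.707, 0.001]
ft_force: [-0.6, -5.0, 6.1]
gripper_width: 0.188
```

```bash

python3 -m handwheel '[{"tx":-7.4,"ty":11.8,"tz":0,"turn":0,"claw":10},{"tx":-11,"ty":8.6,"tz":0,"turn":0,"claw":10},{"tx":-13.2,"ty":4.3,"tz":0,"turn":0,"claw":10},{"tx":-13.9,"ty":-0.5,"tz":0,"turn":0,"claw":10},{"tx":-12.9,"ty":-5.2,"tz":0,"turn":0,"claw":10}]'
python3 - <<'E'
from h import *
s=sensors.sense();P=s['position'];d=P[:2]-[.5218,.291];print(P,s['ft_force'],np.hypot(*d),np.degrees(np.arctan2(-d[0],-d[1])))
E
```

```text
time: 5.45
position: [0.4935, 0.3129, 0.101]
orientation: [-0.002, 0.707, -0.707, 0.003]
ft_force: [6.9, -7.3, 6.6]
gripper_width: 0.188
[0.49354113 0.31291991 0.10100222] [ 6.93163921 -7.25967728  6.63670447] 0.03576375098560905 127.80010989024197
```

```bash

python3 -m handwheel '[{"tx":-10.3,"ty":-11.3,"tz":0,"turn":0,"claw":10},{"tx":-6.5,"ty":-12.3,"tz":0,"turn":0,"claw":10},{"tx":-1.9,"ty":-13.8,"tz":0,"turn":0,"claw":10},{"tx":2.9,"ty":-13.6,"tz":0,"turn":0,"claw":10},{"tx":7.4,"ty":-11.8,"tz":0,"turn":0,"claw":10}]'
python3 - <<'E'
from h import *
s=sensors.sense();P=s['position'];d=P[:2]-[.5218,.291];print(P,s['ft_force'],np.hypot(*d),np.degrees(np.arctan2(-d[0],-d[1])))
E
```

```text
time: 5.95
position: [0.5509, 0.3224, 0.1009]
orientation: [0.002, 0.708, -0.706, -0.001]
ft_force: [-7.9, -5.8, 12.6]
gripper_width: 0.187
[0.55090251 0.32239191 0.1008634 ] [-7.9140202  -5.75841813 12.64450406] 0.042806637384510425 -137.16730648104186
```

```bash

python3 -m handwheel '[{"tx":11,"ty":-8.6,"tz":-1,"turn":0,"claw":10},{"tx":13.2,"ty":-4.3,"tz":0,"turn":0,"claw":10},{"tx":13.9,"ty":0.5,"tz":0,"turn":0,"claw":10},{"tx":12.9,"ty":5.2,"tz":0,"turn":0,"claw":10},{"tx":10.3,"ty":9.3,"tz":0,"turn":0,"claw":10}]'
python3 - <<'E'
from h import *
s=sensors.sense();P=s['position'];d=P[:2]-[.5218,.291];print(P,s['ft_force'],np.hypot(*d),np.degrees(np.arctan2(-d[0],-d[1])))
p=shot('top');im=p['image']
for n in ('target',):
  for q in vision.landmark_of(p,n)[:2]:print(n,q['confidence'],atz(p,q['location'],.06))
hsv=cv2.cvtColor(im,cv2.COLOR_RGB2HSV)
m=cv2.inRange(hsv,(20,120,150),(36,255,255));m[:240]=0;m[290:]=0;m[:,:215]=0;m[:,285:]=0
rs,cs=np.where(m);print(len(rs),atz(p,(rs.mean(),cs.mean()),.06))
E
```

```text
time: 6.45
position: [0.5526, 0.2595, 0.101]
orientation: [0.002, -0.707, 0.707, -0.001]
ft_force: [1.8, 1.4, 4.2]
gripper_width: 0.19
[0.55259994 0.25953444 0.10104167] [1.75990833 1.4425487  4.19002901] 0.044030873157734005 -44.38752095577727
target 0.71 [0.50184292 0.13413007 0.06      ]
508 [0.50407314 0.13819798 0.06      ]
```

```bash
cat > st.py <<'E'
from h import *
s=sensors.sense();P=s['position'];d=P[:2]-[.5225,.291];f=s['ft_force'];a=np.arctan2(-d[0],-d[1])
# tangential (clockwise) force component; tool tx=-y, ty=-x
t=np.array([-np.sin(a),np.cos(a)]);print(P.round(4),'F',f.round(1),'r',round(np.hypot(*d),4),'phi',round(np.degrees(a),1),'Ftan',round(t@[-f[1],-f[0]],1))
E
python3 -m handwheel '[{"tx":6.5,"ty":12.3,"tz":0,"turn":0,"claw":10},{"tx":1.9,"ty":13.8,"tz":0,"turn":0,"claw":10},{"tx":-0.3,"ty":3.5,"tz":0,"turn":0,"claw":10},{"tx":-0.6,"ty":3.4,"tz":0,"turn":0,"claw":10},{"tx":-0.9,"ty":3.4,"tz":0,"turn":0,"claw":10}]'
python3 st.py
```

```text
time: 7.05
position: [0.5152, 0.252, 0.101]
orientation: [-0.0, -0.707, 0.707, -0.002]
ft_force: [1.0, -1.9, 6.3]
gripper_width: 0.191
[0.5152 0.252  0.101 ] F [ 1.  -1.9  6.3] r 0.0397 phi 10.6 Ftan -1.3
```

```bash

python3 -m handwheel '[{"tx":-1.7,"ty":4.6,"tz":0,"turn":0,"claw":10},{"tx":-2.3,"ty":4.3,"tz":0,"turn":0,"claw":10},{"tx":-2.8,"ty":4,"tz":0,"turn":0,"claw":10},{"tx":-3.2,"ty":3.7,"tz":0,"turn":0,"claw":10},{"tx":-3.7,"ty":3.2,"tz":0,"turn":0,"claw":10}]'
python3 st.py
```

```text
time: 7.55
position: [0.4949, 0.266, 0.101]
orientation: [0.0, 0.707, -0.707, 0.001]
ft_force: [0.8, -1.7, 6.0]
gripper_width: 0.192
[0.4949 0.266  0.101 ] F [ 0.8 -1.7  6. ] r 0.0372 phi 47.8 Ftan -1.8
```

```bash

python3 -m handwheel '[{"tx":-4.6,"ty":3.1,"tz":0,"turn":0,"claw":10},{"tx":-5,"ty":2.4,"tz":0,"turn":0,"claw":10},{"tx":-5.3,"ty":1.7,"tz":0,"turn":0,"claw":10},{"tx":-5.5,"ty":1,"tz":0,"turn":0,"claw":10},{"tx":-5.6,"ty":0.2,"tz":0,"turn":0,"claw":10}]'
python3 st.py
```

```text
time: 8.05
position: [0.4912, 0.2729, 0.1007]
orientation: [-0.011, -0.703, 0.711, -0.013]
ft_force: [0.0, -34.9, 25.6]
gripper_width: 0.19
[0.4912 0.2729 0.1007] F [  0.  -34.9  25.6] r 0.0362 phi 59.9 Ftan -30.2
```

```bash

python3 -m handwheel '[{"tx":6,"ty":-2,"tz":0,"turn":0,"claw":10},{"tx":6,"ty":-1,"tz":0,"turn":0,"claw":10},{"tx":3,"ty":0,"tz":0,"turn":0,"claw":10},{"tx":0,"ty":0,"tz":0,"turn":0,"claw":10},{"tx":0,"ty":0,"tz":0,"turn":0,"claw":10}]'
python3 st.py
python3 - <<'E'
from h import *
p=shot('scene');cv2.imwrite('pics/s2.png',cv2.resize(p['image'][170:260,310:430,::-1],None,fx=5,fy=5,interpolation=2))
E
```

```text
time: 8.55
position: [0.4913, 0.2719, 0.1009]
orientation: [-0.003, -0.706, 0.708, -0.004]
ft_force: [1.2, -9.3, 10.3]
gripper_width: 0.193
[0.4913 0.2719 0.1009] F [ 1.2 -9.3 10.3] r 0.0366 phi 58.6 Ftan -8.6
```

View pics/s2.png

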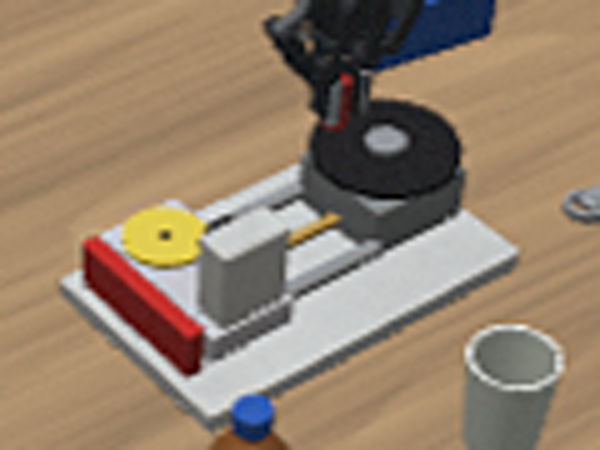

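Crop: the carriage sits flush against the red stop at (140,300), and the reaction force confirms the stall. I'll release and go to the blue cartridge.

```bash

python3 -m handwheel '[{"tx":0,"ty":0,"tz":0,"turn":0,"claw":50},{"tx":0,"ty":0,"tz":0,"turn":0,"claw":50},{"tx":0,"ty":0,"tz":0,"turn":0,"claw":50},{"tx":0,"ty":0,"tz":-20,"turn":0,"claw":50},{"tx":0,"ty":0,"tz":-40,"turn":0,"claw":50}]'
python3 -m handwheel '[{"tx":0,"ty":0,"tz":-40,"turn":0,"claw":50},{"tx":20,"ty":0,"tz":-40,"turn":0,"claw":50},{"tx":44,"ty":-8,"tz":0,"turn":0,"claw":50},{"tx":46,"ty":-8,"tz":0,"turn":0,"claw":50},{"tx":46,"ty":-8,"tz":0,"turn":0,"claw":50}]'
python3 -m handwheel '[{"tx":46,"ty":-8,"tz":0,"turn":0,"claw":50},{"tx":46,"ty":-8,"tz":0,"turn":0,"claw":50},{"tx":46,"ty":-8,"tz":0,"turn":0,"claw":50},{"tx":46,"ty":-8,"tz":0,"turn":0,"claw":50},{"tx":46,"ty":-8,"tz":0,"turn":0,"claw":50}]'
python3 -m handwheel '[{"tx":46,"ty":-8,"tz":0,"turn":0,"claw":50},{"tx":46,"ty":-8,"tz":0,"turn":0,"claw":50},{"tx":46,"ty":-8,"tz":0,"turn":0,"claw":50},{"tx":30,"ty":-8,"tz":0,"turn":0,"claw":50},{"tx":0,"ty":0,"tz":0,"turn":0,"claw":50}]'
cat > grip.py <<'E'
import sys
from h import *
np.set_printoptions(precision=4,suppress=True)
p=shot('wrist',sys.argv[1]);s=sensors.sense();print(s['position'],s['ft_force'],s['gripper_width'])
for n in('cart_blue','cart_white'):
    for d in vision.masks_of(p,n)[:4]:
        rs,cs=np.where(d['mask']);ok=p['range_z'][rs,cs]>0
        X=np.array([atdepth(p,q) for q in zip(rs[ok],cs[ok])]);T=X[X[:,2]>.09]
        if len(T): print(n,round(d['confidence'],2),d['location'],'cap top',(T.min(0)+T.max(0))/2,T.mean(0),np.ptp(T,0),len(T),'rgb',p['image'][int(d['location'][0]),int(d['location'][1])])
E
python3 grip.py w2.png
```

```text
time: 9.1
position: [0.4858, 0.2772, 0.157]
orientation: [0.005, 0.708, -0.706, -0.002]
ft_force: [1.3, 1.1, 0.5]
gripper_width: 0.586
time: 9.6
position: [0.5128, 0.1221, 0.2403]
orientation: [-0.0, 0.709, -0.706, -0.0]
ft_force: [1.1, -0.1, -0.1]
gripper_width: 0.589
time: 10.1
position: [0.5533, -0.1082, 0.2399]
orientation: [-0.0, 0.708, -0.706, -0.0]
ft_force: [1.8, 1.4, 0.7]
gripper_width: 0.588
time: 10.6
position: [0.5844, -0.2822, 0.2382]
orientation: [-0.002, -0.705, 0.71, -0.0]
ft_force: [-0.3, -0.0, 0.0]
gripper_width: 0.585
[ 0.5849 -0.2779  0.2385] [ 0.2417  1.0311 -1.0494] 0.585396028495872
cart_blue 0.97 [81.9, 558.4] cap top [ 0.6834 -0.4652  0.0952] [ 0.6831 -0.4633  0.0973] [0.0256 0.0271 0.0102] 1541 rgb [154  80  93]
cart_blue 0.93 [204.0, 376.5] cap top [ 0.5892 -0.3286  0.0967] [ 0.5903 -0.3277  0.1006] [0.0251 0.0255 0.0134] 1079 rgb [ 37  65 125]
cart_blue 0.82 [393.3, 368.1] cap top [ 0.4959 -0.3208  0.1993] [ 0.408  -0.3329  0.1024] [0.2122 0.0505 0.2185] 362 rgb [  0 232 223]
cart_blue 0.63 [211.4, 527.0] cap top [ 0.581  -0.4606  0.095 ] [ 0.5821 -0.4591  0.0972] [0.026  0.0255 0.01  ] 1109 rgb [63 97 44]
cart_white 0.76 [281.6, 224.8] cap top [ 0.5169 -0.1974  0.097 ] [ 0.5203 -0.1972  0.0998] [0.0255 0.0251 0.0138] 803 rgb [186 184 170]
```

View pics/w2.png

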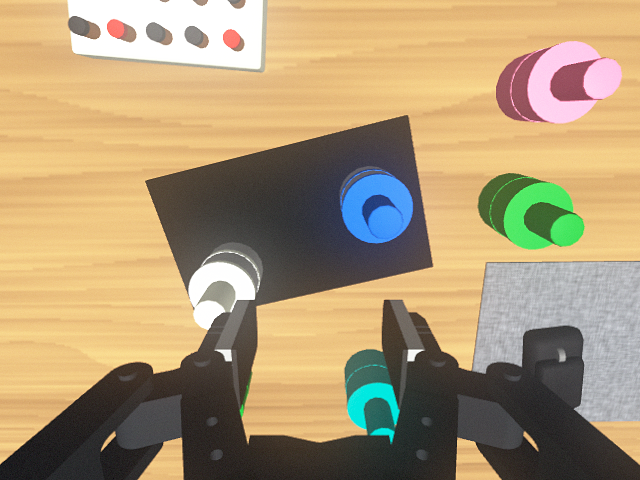

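The wrist view shows the blue cap at (384,221) on the mat, the white cap at (212,305), and the pink, green and teal look-alikes around them. I'll move above blue and grasp.

```bash

python3 -m handwheel '[{"tx":30,"ty":-3,"tz":0,"turn":0,"claw":55},{"tx":20,"ty":-2,"tz":20,"turn":0,"claw":55},{"tx":0,"ty":0,"tz":30,"turn":0,"claw":55},{"tx":0,"ty":0,"tz":30,"turn":0,"claw":55},{"tx":0,"ty":0,"tz":10,"turn":0,"claw":55}]'
python3 - <<'E'
from h import *
print(sensors.sense()['position'])
E
python3 -m handwheel '[{"tx":0,"ty":0,"tz":30,"turn":0,"claw":55},{"tx":0,"ty":0,"tz":25,"turn":0,"claw":55},{"tx":0,"ty":0,"tz":14,"turn":0,"claw":55},{"tx":0,"ty":0,"tz":0,"turn":0,"claw":55},{"tx":0,"ty":0,"tz":0,"turn":0,"claw":55}]'
```

```text
time: 11.25
position: [0.5891, -0.3216, 0.1466]
orientation: [0.0, 0.709, -0.705, -0.004]
ft_force: [-0.2, 0.5, 0.8]
gripper_width: 0.646
[ 0.58907787 -0.32160484  0.14659885]
time: 11.75
position: [0.5917, -0.325, 0.0827]
orientation: [-0.001, 0.708, -0.706, 0.001]
ft_force: [0.9, 0.0, -0.1]
gripper_width: 0.645
```

```bash

python3 -m handwheel '[{"tx":2,"ty":1,"tz":4,"turn":0,"claw":55},{"tx":0,"ty":0,"tz":0,"turn":0,"claw":30},{"tx":0,"ty":0,"tz":0,"turn":0,"claw":15},{"tx":0,"ty":0,"tz":0,"turn":0,"claw":15},{"tx":0,"ty":0,"tz":0,"turn":0,"claw":15}]'
python3 -m handwheel '[{"tx":0,"ty":0,"tz":0,"turn":0,"claw":15},{"tx":0,"ty":0,"tz":-10,"turn":0,"claw":15},{"tx":0,"ty":0,"tz":-15,"turn":0,"claw":15},{"tx":0,"ty":0,"tz":-20,"turn":0,"claw":15},{"tx":0,"ty":0,"tz":-20,"turn":0,"claw":15}]'
python3 -m handwheel '[{"tx":0,"ty":0,"tz":-5,"turn":0,"claw":15},{"tx":0,"ty":0,"tz":0,"turn":0,"claw":15},{"tx":0,"ty":0,"tz":0,"turn":0,"claw":15},{"tx":0,"ty":0,"tz":0,"turn":0,"claw":15},{"tx":0,"ty":0,"tz":0,"turn":0,"claw":15}]'
python3 -m handwheel '[{"tx":0,"ty":0,"tz":0,"turn":0,"claw":15},{"tx":0,"ty":0,"tz":0,"turn":0,"claw":15},{"tx":0,"ty":0,"tz":0,"turn":0,"claw":15},{"tx":0,"ty":0,"tz":0,"turn":0,"claw":15},{"tx":0,"ty":0,"tz":0,"turn":0,"claw":15}]'
```

```text
time: 12.25
position: [0.59, -0.328, 0.0782]
orientation: [-0.0, 0.707, -0.707, 0.001]
ft_force: [-0.9, -1.0, 2.9]
gripper_width: 0.289
time: 12.75
position: [0.5896, -0.3269, 0.1434]
orientation: [-0.0, 0.708, -0.707, -0.0]
ft_force: [0.2, 0.3, -1.9]
gripper_width: 0.287
time: 13.25
position: [0.5889, -0.3271, 0.1459]
orientation: [0.0, 0.708, -0.707, -0.001]
ft_force: [0.8, 1.0, -2.4]
gripper_width: 0.287
time: 13.75
position: [0.5896, -0.3274, 0.1473]
orientation: [0.0, 0.708, -0.707, 0.0]
ft_force: [0.0, 0.2, -1.5]
gripper_width: 0.288
```

```bash

python3 - <<'E'
from h import *
p=shot('scene');cv2.imwrite('pics/s3.png',cv2.resize(p['image'][190:350,170:310,::-1],None,fx=4,fy=4,interpolation=2))
f=[]
for i in range(3): shot('top');f.append(sensors.sense()['ft_force'][2])
print(f)
E
python3 -m handwheel '[{"tx":0,"ty":0,"tz":20,"turn":0,"claw":15},{"tx":0,"ty":0,"tz":20,"turn":0,"claw":15},{"tx":0,"ty":0,"tz":15,"turn":0,"claw":15},{"tx":0,"ty":0,"tz":9,"turn":0,"claw":15},{"tx":0,"ty":0,"tz":3,"turn":0,"claw":15}]'
python3 -m handwheel '[{"tx":0,"ty":0,"tz":2,"turn":0,"claw":15},{"tx":0,"ty":0,"tz":0,"turn":0,"claw":15},{"tx":0,"ty":0,"tz":0,"turn":0,"claw":15},{"tx":0,"ty":0,"tz":0,"turn":0,"claw":15},{"tx":0,"ty":0,"tz":0,"turn":0,"claw":15}]'
```

```text
[np.float64(-2.843777766303003), np.float64(-2.293161238381928), np.float64(-2.6562714226780013)]
time: 14.45
position: [0.5889, -0.3271, 0.0789]
orientation: [0.0, 0.708, -0.707, -0.001]
ft_force: [-0.0, 0.8, -2.0]
gripper_width: 0.29
time: 14.95
position: [0.5899, -0.3275, 0.0788]
orientation: [-0.0, 0.708, -0.707, 0.0]
ft_force: [0.7, -0.3, -1.6]
gripper_width: 0.294
```

View pics/s3.png

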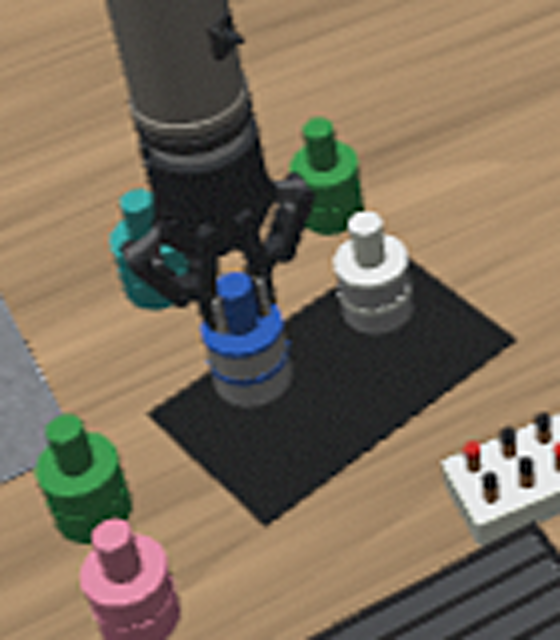

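The crop shows the blue cartridge hanging in the jaws clear of the mat. At about 2.3 N (0.2 kg) it is the light one. I'll set it down.

```bash

python3 -m handwheel '[{"tx":0,"ty":0,"tz":1,"turn":0,"claw":15},{"tx":0,"ty":0,"tz":0.5,"turn":0,"claw":15},{"tx":0,"ty":0,"tz":0,"turn":0,"claw":15},{"tx":0,"ty":0,"tz":0,"turn":0,"claw":15},{"tx":0,"ty":0,"tz":0,"turn":0,"claw":15}]'
python3 -m handwheel '[{"tx":0,"ty":0,"tz":0,"turn":0,"claw":35},{"tx":0,"ty":0,"tz":0,"turn":0,"claw":55},{"tx":0,"ty":0,"tz":0,"turn":0,"claw":55},{"tx":0,"ty":0,"tz":0,"turn":0,"claw":55},{"tx":0,"ty":0,"tz":-15,"turn":0,"claw":55}]'
python3 -m handwheel '[{"tx":0,"ty":0,"tz":-25,"turn":0,"claw":55},{"tx":0,"ty":0,"tz":-35,"turn":0,"claw":55},{"tx":0,"ty":0,"tz":-40,"turn":0,"claw":55},{"tx":0,"ty":0,"tz":-40,"turn":0,"claw":55},{"tx":-30,"ty":0,"tz":0,"turn":0,"claw":55}]'
python3 -m handwheel '[{"tx":-35,"ty":20,"tz":0,"turn":0,"claw":55},{"tx":-35,"ty":30,"tz":0,"turn":0,"claw":55},{"tx":-30,"ty":22,"tz":0,"turn":0,"claw":55},{"tx":0,"ty":0,"tz":0,"turn":0,"claw":55},{"tx":0,"ty":0,"tz":0,"turn":0,"claw":55}]'
python3 grip.py w3.png
python3 - <<'E'
from h import *
p=shot('top','t3.png')
for n in('cart_blue','cart_white'):
    for d in vision.masks_of(p,n)[:4]:
        rs,cs=np.where(d['mask']);X=np.array([atdepth(p,q) for q in zip(rs,cs)]);T=X[X[:,2]>.09]
        if len(T):print(n,round(d['confidence'],2),d['location'],T.mean(0).round(4),len(T))
E
```

```text
time: 15.45
position: [0.5901, -0.3277, 0.0781]
orientation: [-0.0, 0.707, -0.707, 0.001]
ft_force: [-1.0, -0.3, 5.7]
gripper_width: 0.286
time: 15.95
position: [0.5876, -0.3265, 0.0893]
orientation: [0.001, 0.708, -0.707, -0.003]
ft_force: [-0.1, -0.0, -0.0]
gripper_width: 0.647
time: 16.45
position: [0.5918, -0.3048, 0.2406]
orientation: [0.001, -0.704, 0.71, -0.009]
ft_force: [-0.1, -0.4, 0.4]
gripper_width: 0.645
time: 16.95
position: [0.5176, -0.197, 0.2333]
orientation: [-0.0, 0.708, -0.706, 0.001]
ft_force: [0.7, -0.6, 1.0]
gripper_width: 0.642
[ 0.5181 -0.1983  0.2331] [ 0.669  -1.0594  0.6472] 0.6472752265042924
cart_blue 0.75 [121.6, 490.2] cap top [ 0.5891 -0.3271  0.0968] [ 0.5894 -0.3252  0.1   ] [0.0254 0.0259 0.0136] 1482 rgb [ 34  62 120]
cart_blue 0.67 [334.2, 470.1] cap top [ 0.401  -0.3331  0.0948] [ 0.4022 -0.3322  0.0955] [0.0093 0.0205 0.0094] 238 rgb [  0 236 228]
cart_blue 0.58 [342.5, 298.9] cap top [ 0.3921 -0.1785  0.0952] [ 0.3947 -0.1786  0.0975] [0.0262 0.0244 0.0104] 809 rgb [71 99 49]
cart_white 0.85 [217.5, 322.2] cap top [ 0.5165 -0.1972  0.0968] [ 0.5177 -0.1971  0.1007] [0.0258 0.0254 0.0135] 1083 rgb [255 255 255]
cart_blue 0.88 [195.0, 495.5] [ 0.6788 -0.4598  0.113 ] 97
cart_blue 0.79 [232.9, 497.6] [ 0.5771 -0.4554  0.114 ] 92
cart_blue 0.78 [308.5, 448.9] [ 0.3915 -0.327   0.1421] 99
cart_blue 0.67 [307.4, 377.0] [ 0.3736 -0.1229  0.6307] 9
cart_white 0.48 [263.0, 384.3] [ 0.473  -0.1557  0.417 ] 13
```

```bash

python3 -m handwheel '[{"tx":0,"ty":0,"tz":35,"turn":0,"claw":55},{"tx":0,"ty":0,"tz":40,"turn":0,"claw":55},{"tx":0,"ty":0,"tz":35,"turn":0,"claw":55},{"tx":0,"ty":0,"tz":25,"turn":0,"claw":55},{"tx":0,"ty":0,"tz":10,"turn":0,"claw":55}]'
python3 -m handwheel '[{"tx":0,"ty":0,"tz":8,"turn":0,"claw":55},{"tx":0,"ty":0,"tz":0,"turn":0,"claw":55},{"tx":0,"ty":0,"tz":0,"turn":0,"claw":55},{"tx":0,"ty":0,"tz":0,"turn":0,"claw":55},{"tx":0,"ty":0,"tz":0,"turn":0,"claw":55}]'
```

```text
time: 17.75
position: [0.5155, -0.1974, 0.0836]
orientation: [0.001, 0.707, -0.707, -0.003]
ft_force: [-0.7, 0.3, 0.5]
gripper_width: 0.642
time: 18.25
position: [0.5183, -0.1978, 0.08]
orientation: [-0.0, 0.708, -0.707, 0.001]
ft_force: [0.6, 0.5, 0.4]
gripper_width: 0.647
```

```bash

python3 -m handwheel '[{"tx":0,"ty":0,"tz":1,"turn":0,"claw":30},{"tx":0,"ty":0,"tz":0,"turn":0,"claw":15},{"tx":0,"ty":0,"tz":0,"turn":0,"claw":15},{"tx":0,"ty":0,"tz":0,"turn":0,"claw":15},{"tx":0,"ty":0,"tz":0,"turn":0,"claw":15}]'
python3 -m handwheel '[{"tx":0,"ty":0,"tz":0,"turn":0,"claw":15},{"tx":0,"ty":0,"tz":-10,"turn":0,"claw":15},{"tx":0,"ty":0,"tz":-20,"turn":0,"claw":15},{"tx":0,"ty":0,"tz":-25,"turn":0,"claw":15},{"tx":0,"ty":0,"tz":-25,"turn":0,"claw":15}]'
python3 -m handwheel '[{"tx":0,"ty":0,"tz":-25,"turn":0,"claw":15},{"tx":0,"ty":0,"tz":-15,"turn":0,"claw":15},{"tx":0,"ty":0,"tz":0,"turn":0,"claw":15},{"tx":0,"ty":0,"tz":0,"turn":0,"claw":15},{"tx":0,"ty":0,"tz":0,"turn":0,"claw":15}]'
python3 -m handwheel '[{"tx":0,"ty":0,"tz":0,"turn":0,"claw":15},{"tx":0,"ty":0,"tz":0,"turn":0,"claw":15},{"tx":0,"ty":0,"tz":0,"turn":0,"claw":15},{"tx":0,"ty":0,"tz":0,"turn":0,"claw":15},{"tx":0,"ty":0,"tz":0,"turn":0,"claw":15}]'
python3 - <<'E'
from h import *
f=[]
for i in range(3):
    p=shot('top');f.append(sensors.sense()['ft_force'][2])
print(f)
hsv=cv2.cvtColor(p['image'],cv2.COLOR_RGB2HSV)
m=cv2.inRange(hsv,(20,120,150),(36,255,255));m[:240]=0;m[290:]=0;m[:,:215]=0;m[:,285:]=0
rs,cs=np.where(m);X=np.array([atdepth(p,q) for q in zip(rs,cs)]);X=X[abs(X[:,2]-.06)<.01]
print(len(rs),atz(p,(rs.mean(),cs.mean()),.06),(X.min(0)+X.max(0))/2,np.median(X[:,2]),np.ptp(X,0))
p=shot('scene')
for q in vision.landmark_of(p,'target')[:2]:print(q['confidence'],q['location'],atz(p,q['location'],.06))
hsv=cv2.cvtColor(p['image'],cv2.COLOR_RGB2HSV);m=cv2.inRange(hsv,(20,120,150),(36,255,255));m[:190]=0;m[235:]=0;m[:,:325]=0;m[:,370:]=0
rs,cs=np.where(m);print(len(rs),atz(p,(rs.mean(),cs.mean()),.06))
E
```

```text
time: 18.75
position: [0.5176, -0.1978, 0.0781]
orientation: [0.0, 0.707, -0.707, 0.0]
ft_force: [-0.2, -1.6, 3.7]
gripper_width: 0.291
time: 19.25
position: [0.5157, -0.1964, 0.1567]
orientation: [0.001, 0.708, -0.706, -0.003]
ft_force: [1.0, -0.9, -6.3]
gripper_width: 0.288
time: 19.75
position: [0.5158, -0.1969, 0.1955]
orientation: [0.001, 0.708, -0.707, -0.002]
ft_force: [-0.2, 0.4, -6.5]
gripper_width: 0.287
time: 20.25
position: [0.5175, -0.1975, 0.1978]
orientation: [-0.0, 0.708, -0.707, -0.0]
ft_force: [-0.2, 0.1, -6.5]
gripper_width: 0.286
[np.float64(-6.024952247158863), np.float64(-6.4812357104866365), np.float64(-6.283702624027687)]
527 [0.50557735 0.131567   0.06      ] [0.50214491 0.11657451 0.05923023] 0.058049129491963614 [0.05554488 0.05809165 0.01676317]
0.78 [218.5, 343.5] [0.51390203 0.11169802 0.06      ]
0.31 [306.8, 305.6] [ 0.76531397 -0.18918784  0.06      ]
146 [0.50504177 0.11399553 0.06      ]
```

White weighs about 6.4 N, so it is the heavy one and stays in the gripper. I'll carry it over the disc at about (0.502, 0.116).

```bash

python3 -m handwheel '[{"tx":-10,"ty":0,"tz":-10,"turn":0,"claw":15},{"tx":-20,"ty":1,"tz":-10,"turn":0,"claw":15},{"tx":-30,"ty":2,"tz":0,"turn":0,"claw":15},{"tx":-35,"ty":2,"tz":0,"turn":0,"claw":15},{"tx":-35,"ty":2,"tz":0,"turn":0,"claw":15}]'
python3 -m handwheel '[{"tx":-35,"ty":2,"tz":0,"turn":0,"claw":15},{"tx":-35,"ty":2,"tz":0,"turn":0,"claw":15},{"tx":-35,"ty":2,"tz":0,"turn":0,"claw":15},{"tx":-30,"ty":2,"tz":0,"turn":0,"claw":15},{"tx":-20,"ty":0,"tz":0,"turn":0,"claw":15}]'
python3 -m handwheel '[{"tx":-15,"ty":0,"tz":0,"turn":0,"claw":15},{"tx":-9,"ty":0,"tz":0,"turn":0,"claw":15},{"tx":-4,"ty":0,"tz":0,"turn":0,"claw":15},{"tx":0,"ty":0,"tz":0,"turn":0,"claw":15},{"tx":0,"ty":0,"tz":0,"turn":0,"claw":15}]'
python3 - <<'E'
from h import *
np.set_printoptions(precision=4,suppress=True)
p=shot('wrist','w4.png');s=sensors.sense();print(s['position'],s['ft_force'])
for q in vision.landmark_of(p,'target')[:2]:print(q['confidence'],q['location'],atz(p,q['location'],.059))
hsv=cv2.cvtColor(p['image'],cv2.COLOR_RGB2HSV);m=cv2.inRange(hsv,(20,150,100),(36,255,255));rs,cs=np.where(m)
W=np.array([atz(p,q,.059) for q in zip(rs,cs)]);print(len(W),W.min(0),W.max(0),W.mean(0))
E
```

```text
time: 21.0
position: [0.5104, -0.0653, 0.219]
orientation: [-0.001, 0.708, -0.707, 0.0]
ft_force: [0.9, 1.6, -6.4]
gripper_width: 0.289
time: 21.5
position: [0.5011, 0.0924, 0.2191]
orientation: [-0.001, 0.709, -0.705, -0.001]
ft_force: [-0.0, -0.1, -6.7]
gripper_width: 0.291
time: 22.0
position: [0.5023, 0.1142, 0.2178]
orientation: [-0.0, -0.707, 0.707, -0.0]
ft_force: [-0.6, -0.2, -5.8]
gripper_width: 0.288
[0.5023 0.114  0.2177] [-0.3095 -0.1725 -6.9665]
0.97 [222.2, 313.9] [0.5016 0.119  0.059 ]
3337 [0.493  0.0883 0.059 ] [0.5377 0.2375 0.059 ] [0.5206 0.1421 0.059 ]
```

View pics/w4.png

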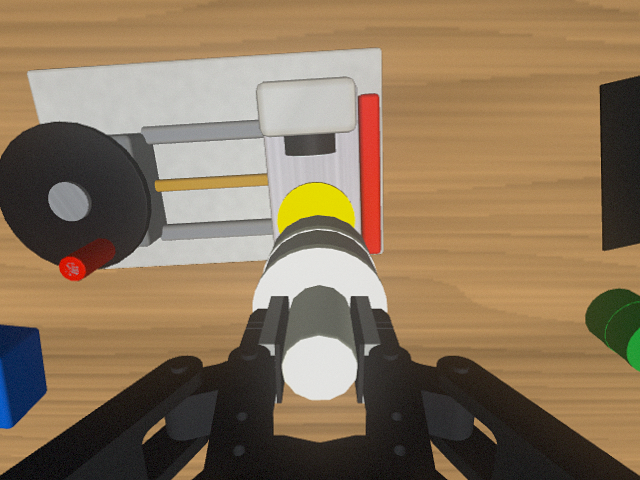

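The wrist view shows the disc (cols 277–355, centre about (316,222)) with the white cartridge hanging upright over it, and the carriage against the red stop. Disc centre is at about (0.502, 0.118), so I'll nudge +4 mm in y and lower.

```bash

python3 -m handwheel '[{"tx":-2,"ty":0,"tz":8,"turn":0,"claw":15},{"tx":-2,"ty":0,"tz":12,"turn":0,"claw":15},{"tx":0,"ty":0,"tz":13,"turn":0,"claw":15},{"tx":0,"ty":0,"tz":10,"turn":0,"claw":15},{"tx":0,"ty":0,"tz":5,"turn":0,"claw":15}]'
python3 -m handwheel '[{"tx":0,"ty":0,"tz":0,"turn":0,"claw":15},{"tx":0,"ty":0,"tz":0,"turn":0,"claw":15},{"tx":0,"ty":0,"tz":0,"turn":0,"claw":15},{"tx":0,"ty":0,"tz":0,"turn":0,"claw":15},{"tx":0,"ty":0,"tz":0,"turn":0,"claw":15}]'
python3 -m handwheel '[{"tx":0,"ty":0,"tz":0,"turn":0,"claw":15},{"tx":0,"ty":0,"tz":0,"turn":0,"claw":15},{"tx":0,"ty":0,"tz":0,"turn":0,"claw":15},{"tx":0,"ty":0,"tz":0,"turn":0,"claw":15},{"tx":0,"ty":0,"tz":0,"turn":0,"claw":15}]'
python3 - <<'E'
from h import *
p=shot('scene');i=p['image']
cv2.imwrite('pics/s5.png',cv2.resize(i[140:350,160:430,::-1],None,fx=2.8,fy=2.8,interpolation=2))
s=sensors.sense();print(s['position'],s['ft_force'],abs(s['qvel']).max())
for c,n in(('wrist','target'),):
  q=shot(c)
  for d in vision.landmark_of(q,n)[:2]:print(d['confidence'],atz(q,d['location'],.059))
E
```

```text
time: 22.6
position: [0.5009, 0.119, 0.1677]
orientation: [0.002, 0.708, -0.707, -0.001]
ft_force: [-0.2, 0.2, -6.5]
gripper_width: 0.287
time: 23.1
position: [0.5024, 0.1196, 0.1702]
orientation: [-0.0, 0.708, -0.707, 0.0]
ft_force: [0.9, 0.3, -5.8]
gripper_width: 0.286
time: 23.6
position: [0.5021, 0.1195, 0.1698]
orientation: [0.0, 0.708, -0.707, 0.0]
ft_force: [-0.4, -0.4, -6.6]
gripper_width: 0.288
[0.50205212 0.11950856 0.16974696] [ 0.37555927 -1.0171006  -6.11512879] 0.0018855282406998442
```

View pics/s5.png

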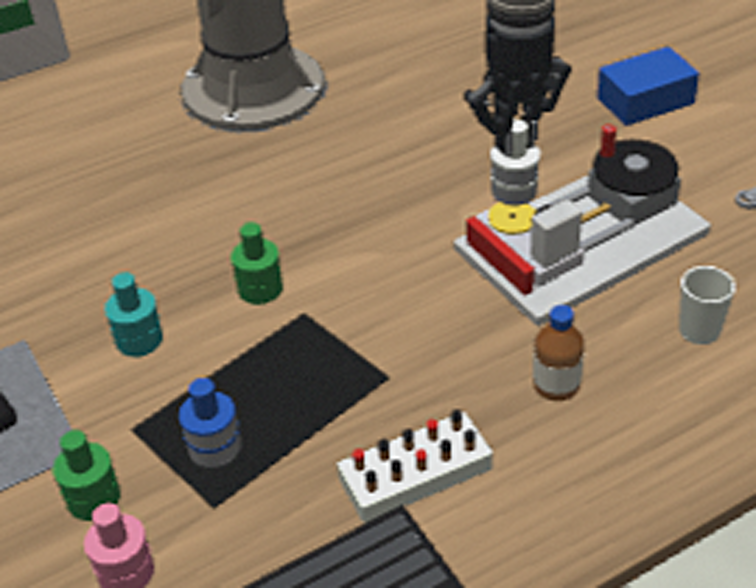

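The final view shows white held upright above the yellow disc at (513,215), the carriage against the red stop, and blue standing on the mat at (210,425). The bystanders look untouched.

```bash
python3 -c "
from plant import workorder;print(workorder.sign_off())"
```

```text
the job is handed in; nothing more can be done
None
```

The job is done and handed in, at about 24 s of the 72 s allowed.

- **Handwheel:** I wound it clockwise by about 400° until it stalled, with roughly 35 N of reaction at the knob. I then eased off and let go. The later pictures show the carriage flush against the red stop.
- **Weighing:** Lifted about 70 mm, the blue-capped cartridge weighed about 2.3 N (roughly 0.2 kg), and I stood it back upright in its place on the mat. Lifted about 120 mm, the white-capped one weighed about 6.4 N (roughly 0.65 kg), so white is the heavier.
- **End state:** White is held still and upright with its underside about 35 mm above the disc. The TCP is at (0.502, 0.1195) and my disc centre estimates are about (0.502, 0.116–0.119), so it is within about 3 mm. The measured force shows only the cartridge's weight, so it is touching nothing else.

**Checks that failed or disagreed:**
- The last wrist-camera search for the disc found nothing, because the cartridge hides it, so the centring rests on the earlier estimates.
- One top-view colour estimate of the disc centre read y = 0.132. I rejected it because the brass rod pulls it to one side.
- I confirmed that the bystanders had not moved only by eye, in the final picture. The mouse is mostly out of that frame, and only part of the wrench shows.

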